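# Clamp the round printing block and hold its collar home

## Robot

A 6-joint arm with a two-finger parallel gripper is mounted at the origin on the work surface. World frame = base frame: x ahead of the robot, y to its left, z up, the work surface at z = 0. Lengths are in m, angles in rad, forces in N, time in s.
With the tool pointing down it reaches from about 0.35 to 0.775 m from the base axis. Payload 5.5 kg.
Tool frame: the origin (TCP) lies on the centre line of the jaws, within the pads' length; the fingertips stand 11 mm ahead of it and the grasp point (between the pads) lies 8 mm behind it (env.nose_length is the distance from the TCP to the fingertips, in m); x points along the fingers, z is the direction in which the jaws open and shut, and the axes are right-handed (so a half turn about x gives the same grasp; the last joint's range is limited). The gripper opens to 85 mm and grips with 20 to 120 N. Pads are 22 mm wide; open, the fingers measure 114 mm over their backs; the gripper's body (76 mm by 85 mm) begins 54 mm behind the grasp point. The pads swing forward as they close: fully open they stand 13 mm farther back than shut.
Start: joints at [-1.285, 0.313, 0.046, 1.304, 0, 1.431], TCP at [0.238, -0.524, 0.242] pointing down, gripper open.
Joint ranges: [-2.76, 2.76], [-0.86, 1.69], [-1.03, 1.26], [-2.2, 2.34], [-1.47, 1.5], [-3.14, 3.14]. Speed limits (rad/s): [2.57, 2.57, 3.14, 3.14, 3.14, 3.14].

## Interface

Orientations are given as a unit quaternion [w, x, y, z].
In Python, from workcell import env gives the robot as it stands. The module is installed in compiled form; this text tells all that it offers.
- The arm moves only by the tool step_arm, never from a script. Its argument "moves" is a list that holds one entry, the list of rows, each a list of 7 numbers: the turn, a rotation vector about the tool's x, y, z in rad, then the shift along the tool's x, y, z in m, then the opening, from 0 (shut) to 1 (fully open). In form: [[[rx, ry, rz, tx, ty, tz, grip], ...]]. A call has 1 to 12 rows; each row is the pose to reach, as a shift and turn from the pose measured when the call began, along the tool's axes at that moment; what a row does not reach only later rows make up. A row lasts 1/10 s, in which the tool goes at most 50 mm and 8.59 degrees, less where a joint would pass 70% of its speed; a pose out of reach is approached as far as the arm can. A call with a gripper value outside its range is refused whole. The fingers move at their own pace and stop on an object; "force" is the grip in N (left out, the last holds). Time passes only in rows, so rows that repeat a pose let the fingers close. It gives the time, the measured TCP pose, the force and the opening at its end, in the units of the state.
- env.get_state(): the state, without advancing time (a new reading comes with each control period).
- env.read_camera(name): name is "scene" or "top"; returns (picture, depth): 480x640x3 uint8, red, green, blue; 480x640 float32, m along the optical axis (not along the pixel's ray), 0 where there is no reading.
- env.get_calibration(name): a dict with "mtx" (3x3 intrinsics, pixels), "distortion" ([k1, k2, p1, p2, k3] as OpenCV has them; the pictures are not rectified), "camera_from_world" (4x4, takes a point from world to camera coordinates). Camera axes: x right, y down, z forward; pixel columns grow to the right and rows downward; lengths in m; the calibration is good to about 2 mm. A picture is of the moment at which its call begins. get_calibration takes no time and is no camera call.
- env.hand_in(): hands the job in, once; it reports no verdict.
Trained networks look in the newest picture that a camera, given by its name, has taken for a name from the list of things; names that differ only in an ending like _2 or _b are one class to them, and where a whole thing is asked for, a point or a joint stands for the part that bears it (a point fixed in the world has none). Each returns a list of dicts, best first, with "confidence" (0 to 1); they miss things now and then, are a little off and sometimes report something else, mostly with a low value. They report only what shows in the picture. A call takes as long as a camera call. They do not tell look-alikes from the thing itself.
- env.boxes_of(camera, thing): "uv" ([column, row] in pixels, amid what is visible of it).
- env.silhouettes(camera, thing): "mask" (480x640 bool, what is visible of it) and "uv" ([column, row] in pixels, amid what is visible of it).
The state is a dict: "clock": time; "joint_pos": joint angles; "qvel": joint speeds; "tau": joint torques, N m; "tcp_pos": TCP position; "orientation": TCP orientation; "wrist_force": force on the tool from outside, world axes, zero at the start; "ft_torque": the same for the moment, N m; "finger_gap": finger opening in m.
Only numpy, scipy, OpenCV 4.12 (cv2) and the standard library are available. Lean on these libraries where they do the work, as an engineer would, in place of code of your own. Each camera call takes 0.05 s, during which the arm holds its last target.

## Task

Clamp the round carved printing block in its stand. First swing the brass hasp down until it lies flat over its staple; then turn the knurled collar on the spindle until its hidden keyways drop over the pins, and push it down against the spring until it is fully home. Finish while holding the collar pushed home with the gripper, because the spring lifts it when let go; leave the small block, the ink jar and the scrubbing brush where they are.

Things in the scene. Friction and masses are not known exactly. Their poses are not given: they have to be found in the camera images.
- stand: Fixed clamping stand: plywood base 220 x 190 x 18 mm (x -98 to +122 mm, y -95 to +95 mm) with a dark round carved block (62 mm radius, top 42 mm up) and in its centre a steel spindle (radius 10 mm). Origin on the spindle axis at table height, z up.
- pins (a point): Point on the spindle axis, in the stand's axes, 70 mm above the table, level with the tops of three pins that stick out of the spindle at 0, 120 and 240 degrees from the stand's x axis (each 7 mm thick, reaching 19 mm from the axis). The collar's skirt hides them.
- collar: Aluminium knurled collar, closed-topped cylinder 56 mm in diameter, 52 mm high, about 0.2 kg, loose on the spindle. Origin at the centre of its underside, z up. Hidden inside, a ledge rests on the three pins (underside then 64 mm above the table); in the ledge are three keyways, 10 mm wide and 12 mm deep, at 0, 120 and 240 degrees from the collar's x axis.
- collar_top (a point): Centre of the collar's top face (116 mm above the table at the start, 104 mm fully home); grip it by the 22 mm below. It starts 23 to 75 degrees short of fitting, to be turned clockwise seen from above (the keyways fit within about 5 degrees either way). Then it goes down 12 mm: 4 mm freely, the rest against the spring. It does not lock: the spring lifts it if let go.
- spring_plate (a joint): How far the copper ring (27.5 mm outer radius) under the collar is pushed down, m: 0 at rest (its top 60 mm above the table), about 0.008 with the collar fully home. The spring takes about 2 N to start and 10 N with the collar home.
- hasp (a joint): Angle of the brass hasp, rad: 0 is closed (level, over its staple; it stops there), 1.57 upright. Stiff hinge: it stays where it is left; about 1 N at the free end swings it.
- hasp_hinge (a point): Middle of the hasp's hinge line, 48 mm above the table, at x +80, y +55 mm in the stand's frame, with the stand's axes; the hinge line is parallel to the stand's x axis. Closed, the hasp points along the stand's -y; opening lifts its free end up and over towards +y.
- hasp_tip (a point): Middle of the hasp's free end, 123 mm from the hinge line. Brass strap 22 mm wide, 4 mm thick, centred on the line from hinge to tip, solid 3 to 77 mm from the hinge and from 109 mm on; in the window between the staple comes through (9 mm above hinge height, 87 to 103 mm from the hinge). A thin tongue sticks out of its side towards the spindle, 41 to 63 mm from the hinge.
- small_block: Bystander: small blue-faced wooden printing block, 85 x 55 x 34 mm, origin under its centre.
- ink_jar: Bystander: amber jar with a black cap, 56 mm in diameter, 65 mm high, origin under its centre.
- scrub_brush: Bystander: wooden scrubbing brush lying bristles up, 75 x 45 x 30 mm, origin under its centre.
Not all that is in view belongs to the job. What is shaped like the collar but purple is not meant.

How it is judged:
On the way, in this order (a step that is already met when the one before it is completed fails the run):
1. the hasp lies closed over its staple, the collar still up on the pins (value of joint hasp below 0.06 rad and z of collar in the frame of stand above 0.0615 m), for 0.2 s.
2. the collar's keyways have dropped over the pins (z of collar in the frame of stand below 0.059 m and horizontal distance between collar and stand below 0.005 m), for 0.1 s.
At the end, for the whole second after the job is handed in: The hasp is closed (within 0.06 rad), and the gripper's fingers hold the collar (more than 1.5 N) fully down on the spindle: underside no more than 1.7 mm above its home height of 52 mm, spring plate pressed, collar upright and still, through the last second (value of joint hasp below 0.06 rad and z of collar in the frame of stand below 0.0537 m and horizontal distance between collar and stand below 0.005 m and angle between collar's own z axis and vertical below 0.12 rad and value of joint spring_plate above 0.0055 m and contact force between the fingers and collar above 1.5 N and linear speed of collar below 0.02 m/s); the arm keeps its last pose, push and grip.
It fails at once if the small block is moved more than 25 mm (distance of small_block from where it was at the start of the episode above 0.025 m).
It fails at once if the ink jar is moved more than 25 mm (distance of ink_jar from where it was at the start of the episode above 0.025 m).
It fails at once if the scrubbing brush is moved more than 25 mm (distance of scrub_brush from where it was at the start of the episode above 0.025 m).
It also fails if it takes over 48 s, if anything falls off the work surface, if the arm or the gripper's body presses on something with over 40 N, if the wrist force passes 120 N, or if a joint passes its speed limit or range.

## Working session

There is one attempt and no reset: what is moved stays moved. The work goes in short steps, Python scripts to look and compute and a tool call to move; the robot and the scene stay as the last step left them, time stands still between calls to the robot, and variables do not carry over. Pictures are saved under pics/ and viewed, and the job is handed in when it is done.

Besides the shell and the picture viewer there is one more tool, called after "Emit:" by a JSON object that holds its "method" and its "body". step_arm: Moves the arm, as the interface text tells. Its arguments: {"type":"object","properties":{"moves":{"type":"array","items":{"type":"array","items":{"type":"array","items":{"type":"number"}}}},"force":{"type":"number"}},"required":["moves"]}

```bash
mkdir -p pics; ls
python3 - <<'E'
from workcell import env
import cv2,numpy as np
s=env.get_state(); print(s)
for c in ("scene","top"):
    p,d=env.read_camera(c); cv2.imwrite(f"pics/{c}0.png",p[:,:,::-1]); np.savez(f"{c}0.npz",p=p,d=d)
    k=env.get_calibration(c); print(c,k)
    for t in ("stand","collar","hasp","small_block","ink_jar","scrub_brush"):
        print(t,[(np.round(b["uv"]),round(b["confidence"],2)) for b in env.boxes_of(c,t)])
E
```

```text
pics
{'clock': 0.0, 'joint_pos': array([-1.28459317e+00,  3.14036260e-01,  4.49876264e-02,  1.30357422e+00,
        2.64627982e-06,  1.43118620e+00]), 'qvel': array([-0.00065146,  0.00164964,  0.00074337, -0.00080588, -0.00073262,
       -0.0007104 ]), 'tau': array([ 7.56408863e-04, -4.80632865e+01,  2.98532349e+01,  1.94049004e-02,
       -1.40903448e-04, -2.02036148e-06]), 'tcp_pos': array([ 0.23736144, -0.52319958,  0.24139197]), 'orientation': array([ 0.59387285,  0.38348205,  0.59484932, -0.3826367 ]), 'wrist_force': array([ 0.95767722,  0.88741299, -0.07578425]), 'ft_torque': array([-0.02943533, -0.01477214,  0.00859013]), 'finger_gap': 0.08548036801538912}
scene {'mtx': array([[447.49351256,   0.        , 321.12641859],
       [  0.        , 447.49351256, 246.22150103],
       [  0.        ,   0.        ,   1.        ]]), 'distortion': array([-0.11149364,  0.        ,  0.        ,  0.        ,  0.        ]), 'camera_from_world': array([[ 0.37321108,  0.92762532,  0.01499216, -0.24887556],
       [ 0.71471298, -0.27717175, -0.64215354, -0.32278212],
       [-0.59152248,  0.2503
[... 671 characters left out ...]
     , 0.        ]), 'camera_from_world': array([[-2.04171518e-01, -9.78934843e-01, -7.51416447e-04,
         1.43749934e-01],
       [-9.51627840e-01,  1.98656150e-01, -2.34393233e-01,
         5.23001364e-01],
       [ 2.29604976e-01, -4.71413533e-02, -9.72141578e-01,
         7.17033438e-01],
       [ 0.00000000e+00,  0.00000000e+00,  0.00000000e+00,
         1.00000000e+00]])}
stand [(array([295., 268.]), 0.55)]
collar [(array([292., 253.]), 0.59), (array([236., 364.]), 0.58), (array([411., 221.]), 0.25)]
hasp [(array([275., 210.]), 0.82)]
small_block [(array([180., 267.]), 0.77)]
ink_jar [(array([394., 291.]), 0.58), (array([411., 223.]), 0.18)]
scrub_brush [(array([409., 222.]), 0.89)]
```

View pics/scene0.png

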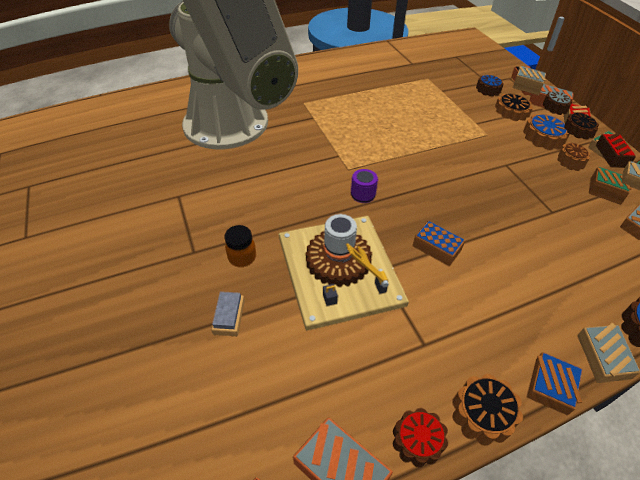

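View pics/top0.png

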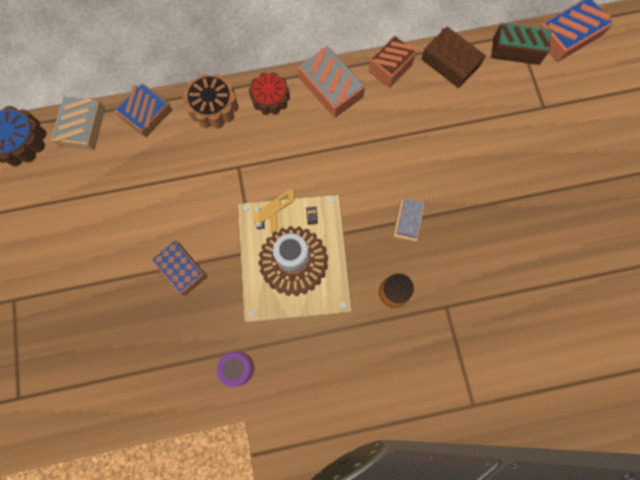

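```bash
cat > h.py <<'E'
import numpy as np,cv2
from workcell import env
def cloud(c,d,uv=None):
    k=env.get_calibration(c); T=k["camera_from_world"]
    if uv is None:
        v,u=np.mgrid[0:480,0:640]; uv=np.stack([u,v],-1).reshape(-1,2).astype(float); z=d.reshape(-1)
    else: z=np.array([d[int(round(b)),int(round(a))] for a,b in uv])
    n=cv2.undistortPoints(uv.reshape(-1,1,2).astype(float),k["mtx"],k["distortion"])[:,0]
    P=np.c_[n*z[:,None],z]; return (P-T[:3,3])@T[:3,:3]
def project(c,P):
    k=env.get_calibration(c); T=k["camera_from_world"]; P=np.atleast_2d(P)
    r,_=cv2.Rodrigues(T[:3,:3]); return cv2.projectPoints(P.astype(float),r,T[:3,3],k["mtx"],k["distortion"])[0][:,0]
E
python3 - <<'E'
from h import *
for c in ("top","scene"):
    f=np.load(f"{c}0.npz");p,d=f["p"],f["d"]
    P=cloud(c,d); Z=P[:,2].reshape(480,640)
    m=(d>0)&(abs(Z-.018)<.006)
    m2=m&(p[:,:,1]>130)&(p[:,:,0]>160)
    b=[x for x in env.silhouettes(c,"stand")][0]["mask"]
    q=P[(m&b).ravel()]; r=cv2.minAreaRect(q[:,:2].astype(np.float32)*1000); print(c,r,np.median(q[:,2]),len(q))
    for t in("collar","hasp"):
        for x in env.silhouettes(c,t):
            q=P[(x["mask"]&(d>0)).ravel()]; print(t,x["confidence"],np.round(x["uv"]),len(q),np.round(q.min(0),3),np.round(q.max(0),3),np.round(np.median(q,0),3))
            if t=="collar":
                top=q[abs(q[:,2]-.116)<.006]; 
                if len(top)>20: print("  top", cv2.minEnclosingCircle(top[:,:2].astype(np.float32)*1000), np.median(top[:,2]))
E
```

```text
top ((0.0, 0.0), (0.0, 0.0), 0.0) nan 0
collar 0.94 [234. 366.] 1081 [ 0.346  0.188 -0.003] [0.403 0.243 0.057] [0.374 0.213 0.052]
collar 0.77 [292. 252.] 1117 [0.509 0.058 0.038] [0.586 0.115 0.12 ] [0.532 0.086 0.116]
  top ((537.101806640625, 86.74291229248047), 28.163028717041016) 0.11623751642799227
collar 0.74 [393. 291.] 969 [ 0.42  -0.115 -0.002] [ 0.483 -0.05   0.069] [ 0.445 -0.073  0.064]
hasp 0.93 [274. 211.] 660 [ 0.579  0.063 -0.003] [0.672 0.14  0.153] [0.615 0.103 0.097]
hasp 0.71 [302. 267.] 11511 [ 0.43  -0.024 -0.004] [0.679 0.189 0.153] [0.537 0.083 0.019]
scene ((549.8528442382812, 84.85151672363281), (189.73587036132812, 220.32241821289062), 83.49762725830078) 0.01676727791435533 5722
collar 0.89 [341. 233.] 1122 [ 0.412  0.059 -0.003] [0.607 0.15  0.149] [0.55  0.08  0.113]
  top ((538.2156982421875, 86.65151977539062), 27.83458709716797) 0.11496641879161036
collar 0.73 [363. 183.] 750 [ 0.349  0.188 -0.001] [0.405 0.253 0.054] [0.389 0.209 0.045]
hasp 0.75 [363. 259.] 354 [0.546 0.063 0.039] [0.633 0.137 0.15 ] [0.621 0.1   0.099]
  return _methods._mean(a, axis=axis, dtype=dtype,
  ret = ret.dtype.type(ret / rcount)
```

Run:
```python
import cv2
for c,(x,y,w,h) in {"top":(220,170,150,160),"scene":(270,180,150,160)}.items():
    p=cv2.imread(f"pics/{c}0.png")[y:y+h,x:x+w]; cv2.imwrite(f"pics/{c}0z.png",cv2.resize(p,None,fx=3.7,fy=3.7,interpolation=cv2.INTER_CUBIC))
```

```text
(no output)
```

View pics/top0z.png

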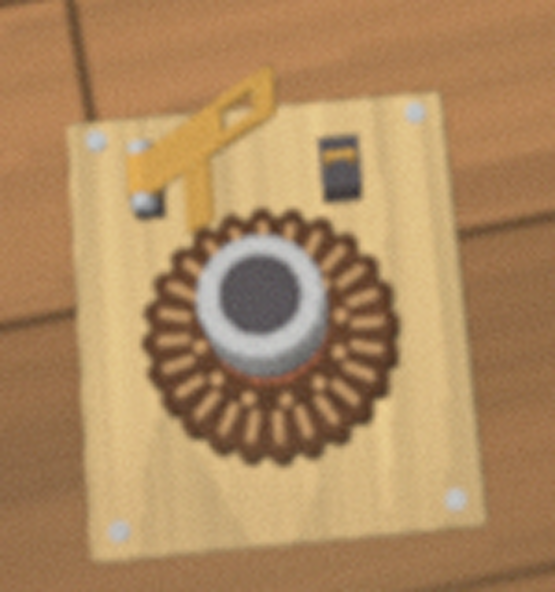

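View pics/scene0z.png

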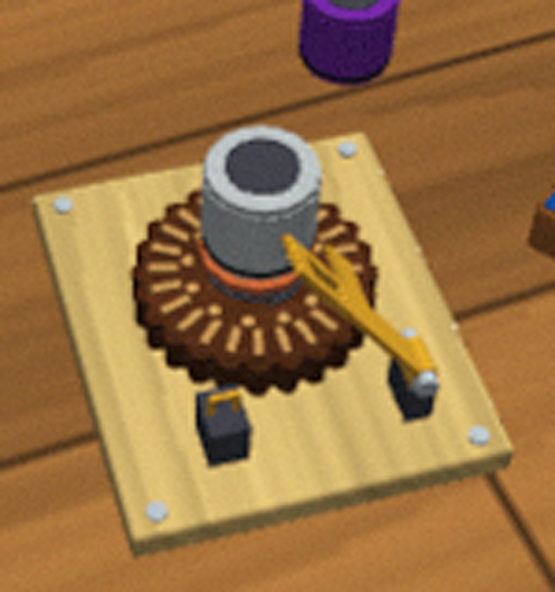

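```bash
cat >> h.py <<'E'
O=np.array([.5378,.0865,0]); YAW=np.radians(-6.5)
R=np.array([[np.cos(YAW),-np.sin(YAW),0],[np.sin(YAW),np.cos(YAW),0],[0,0,1]])
def tost(P): return (P-O)@R
def tow(p): return np.asarray(p)@R.T+O
E
python3 - <<'E'
from h import *
for c in ("top","scene"):
    f=np.load(f"{c}0.npz");p,d=f["p"].astype(int),f["d"]
    P=cloud(c,d); S=tost(P)
    hsv=cv2.cvtColor(f["p"],cv2.COLOR_RGB2HSV).reshape(-1,3)
    m=(d.ravel()>0)&(S[:,2]>.05)&(S[:,0]>.04)&(S[:,0]<.12)&(abs(S[:,1])<.12)
    q=S[m]; st=q[(q[:,0]>.066)]
    a=np.arctan2(st[:,2]-.048,.055-st[:,1]); rr=np.hypot(st[:,2]-.048,.055-st[:,1])
    print(c,len(q),len(st),np.round(q.min(0),3),np.round(q.max(0),3))
    k=rr>.04; print("angle",np.median(a[k]),a[k].std(),"r max",rr.max(),"x range",st[:,0].min(),st[:,0].max())
    to=q[q[:,0]<.064]; print("tongue",len(to), np.round(to.min(0),3) if len(to) else 0,np.round(to.max(0),3) if len(to) else 0)
    print("others", [ (t,[(np.round(np.median(P[(x["mask"]&(d>0)).ravel()],0),3),round(x["confidence"],2)) for x in env.silhouettes(c,t)]) for t in("small_block","ink_jar","scrub_brush")])
s=env.get_state(); from scipy.spatial.transform import Rotation as RR
q=s["orientation"]; print(RR.from_quat(np.r_[q[1:],q[0]]).as_matrix().round(3), s["clock"])
E
```

```text
top 714 582 [ 0.04  -0.047  0.05 ] [0.095 0.062 0.153]
angle 0.9983400546100154 0.21854108441295217 r max 0.12516552996374883 x range 0.0660483353204318 0.09460069370166768
tongue 117 [0.04  0.018 0.052] [0.064 0.059 0.103]
others [('small_block', [(array([0.564, 0.285, 0.033]), 0.71)]), ('ink_jar', [(array([ 0.446, -0.073,  0.064]), 0.93)]), ('scrub_brush', [(array([ 0.569, -0.133,  0.029]), 0.65)])]
scene 457 396 [ 0.04  -0.048  0.05 ] [0.096 0.06  0.15 ]
angle 0.9892001379269613 0.26655769766985926 r max 0.12239660882836313 x range 0.06601305093820431 0.0959357780604222
tongue 56 [0.04  0.018 0.051] [0.063 0.055 0.1  ]
others [('small_block', [(array([0.576, 0.281, 0.031]), 0.75)]), ('ink_jar', [(array([ 0.464, -0.08 ,  0.05 ]), 0.66), (array([0.62 , 0.1  , 0.098]), 0.59)]), ('scrub_brush', [(array([ 0.582, -0.137,  0.028]), 0.62)])]
[[ 0.     0.911  0.413]
 [-0.     0.413 -0.911]
 [-1.    -0.     0.   ]] 1.3
```

Emit:
{"method": "step_arm", "body": {"moves": [[[-2.602,0,0,0,0.62,-0.433,0],[-2.602,0,0,0,0.62,-0.433,0],[-2.602,0,0,0,0.62,-0.433,0],[-2.602,0,0,0,0.62,-0.433,0],[-2.602,0,0,0,0.62,-0.433,0],[-2.602,0,0,0,0.62,-0.433,0],[-2.602,0,0,0,0.62,-0.433,0],[-2.602,0,0,0,0.62,-0.433,0],[-2.602,0,0,0,0.62,-0.433,0],[-2.602,0,0,0,0.62,-0.433,0],[-2.602,0,0,0,0.62,-0.433,0],[-2.602,0,0,0,0.62,-0.433,0]]]}}

```text
clock: 2.5
tcp_pos: [0.5444, -0.0056, 0.2425]
orientation: [0.669, -0.23, 0.669, 0.229]
wrist_force: [0.0, -0.3, 0.0]
finger_gap: -0.0
```

```bash
cat >> h.py <<'E'
from scipy.spatial.transform import Rotation as RR
# goal: stand x,y, TCP z, yaw of tool z (deg, world)
def rel(x,y,z,yaw,s=None):
    s=s or env.get_state(); q=s["orientation"]; M=RR.from_quat(np.r_[q[1:],q[0]])
    w=tow([x,y,z]); a=np.radians(yaw); zt=np.array([np.cos(a),np.sin(a),0]); xt=np.array([0,0,-1.]); G=np.c_[xt,np.cross(zt,xt),zt]
    return np.r_[(M.inv()*RR.from_matrix(G)).as_rotvec(), M.inv().apply(w-s["tcp_pos"])].round(4)
def show():
    s=env.get_state(); q=s["orientation"]; M=RR.from_quat(np.r_[q[1:],q[0]]).as_matrix()
    print("t",round(s["clock"],2),"q",s["joint_pos"].round(3),"stand xyz",tost(s["tcp_pos"]).round(4),"yaw",np.degrees(np.arctan2(M[1,2],M[0,2])).round(2),"F",s["wrist_force"].round(2),"gap",round(s["finger_gap"],4),"tilt",M[2,0].round(4))
E
python3 -c "
from h import *
show(); print(rel(.08,.05,.17,83.5))"
```

```text
t 2.5 q [-0.158  0.253 -0.035  1.282 -0.     0.752] stand xyz [ 0.017  -0.0908  0.2425] yaw 37.89 F [ 0.   -0.3   0.05] gap -0.0 tilt -1.0
[-0.796   0.      0.0009  0.0725  0.0566  0.1435]
```

Emit:
{"method": "step_arm", "body": {"moves": [[[-0.796,0,0.001,0,0.0566,0.1435,0],[-0.796,0,0.001,0,0.0566,0.1435,0],[-0.796,0,0.001,0,0.0566,0.1435,0],[-0.796,0,0.001,0,0.0566,0.1435,0],[-0.796,0,0.001,0.03,0.0566,0.1435,0],[-0.796,0,0.001,0.0725,0.0566,0.1435,0],[-0.796,0,0.001,0.0725,0.0566,0.1435,0],[-0.796,0,0.001,0.0725,0.0566,0.1435,0]]]}}

```text
clock: 3.3
tcp_pos: [0.6222, 0.1271, 0.1699]
orientation: [0.527, -0.47, 0.529, 0.471]
wrist_force: [1.2, 0.9, -0.4]
finger_gap: -0.0002
```

Run:
```python
from h import *
show()
for th in (None,1.0,.8,.6,.4,.2,0.05,0.0):
    if th is None: y,z=.055,.125
    else:
        r=.068; y=.055-r*np.cos(th)+.002*np.sin(th)+.0145; z=.048+r*np.sin(th)+.002*np.cos(th)
    if th==0: z-=.001
    print(th,round(y,4),round(z,4),rel(.08,y,z+.011,83.5))
p,d=env.read_camera("scene"); cv2.imwrite("pics/s1.png",cv2.resize(p[140:340,250:450,::-1],None,fx=3,fy=3))
```

```text
t 3.3 q [0.075 0.459 0.083 1.198 0.    0.19 ] stand xyz [0.0793 0.0499 0.1699] yaw 83.42 F [ 1.19  0.91 -0.4 ] gap -0.0002 tilt -1.0
None 0.055 0.125 [-0.0015 -0.0004 -0.0024  0.0339 -0.0008  0.0052]
1.0 0.0344 0.1063 [-0.0015 -0.0004 -0.0024  0.0526 -0.0008 -0.0154]
0.8 0.0236 0.0982 [-0.0015 -0.0004 -0.0024  0.0607 -0.0009 -0.0263]
0.6 0.0145 0.088 [-0.0015 -0.0004 -0.0024  0.0708 -0.0009 -0.0353]
0.4 0.0076 0.0763 [-0.0015 -0.0004 -0.0024  0.0826 -0.001  -0.0422]
0.2 0.0033 0.0635 [-0.0015 -0.0004 -0.0024  0.0954 -0.001  -0.0466]
0.05 0.0017 0.0534 [-0.0015 -0.0004 -0.0024  0.1055 -0.001  -0.0481]
0.0 0.0015 0.049 [-0.0015 -0.0004 -0.0024  0.1099 -0.001  -0.0483]
```

View pics/s1.png

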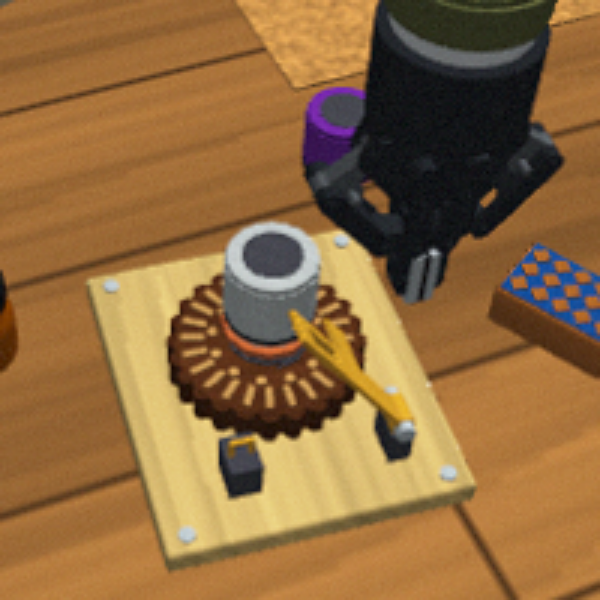

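Emit:
{"method": "step_arm", "body": {"moves": [[[-0.001,0,-0.002,0,-0.001,-0.03,0],[-0.001,0,-0.002,0.02,-0.001,-0.03,0],[-0.001,0,-0.002,0.03,-0.001,-0.032,0],[-0.001,0,-0.002,0.04,-0.001,-0.034,0],[-0.001,0,-0.002,0.05,-0.001,-0.036,0],[-0.001,0,-0.002,0.06,-0.001,-0.038,0],[-0.001,0,-0.002,0.07,-0.001,-0.04,0],[-0.001,0,-0.002,0.08,-0.001,-0.042,0],[-0.001,0,-0.002,0.09,-0.001,-0.042,0],[-0.001,0,-0.002,0.098,-0.001,-0.042,0]]]}}

```text
clock: 4.35
tcp_pos: [0.6196, 0.0852, 0.0725]
orientation: [0.528, -0.471, 0.527, 0.47]
wrist_force: [0.6, -0.8, 0.3]
finger_gap: 0.0
```

Run:
```python
from h import *
show()
p,d=env.read_camera("scene"); cv2.imwrite("pics/s2.png",cv2.resize(p[140:340,250:450,::-1],None,fx=3,fy=3))
```

```text
t 4.35 q [ 0.008  0.503 -0.097  0.968 -0.     0.122] stand xyz [0.0814 0.0079 0.0725] yaw 83.47 F [ 0.63 -0.76  0.27] gap 0.0 tilt -1.0
```

View pics/s2.png

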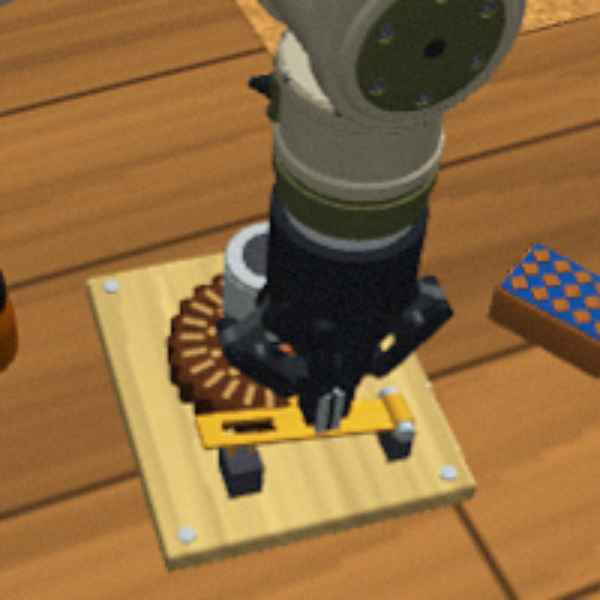

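Emit:
{"method": "step_arm", "body": {"moves": [[[0,0,0,0.004,0,0,0],[0,0,0,0.008,0,0,0],[0,0,0,0.011,0,0,0],[0,0,0,0.0125,0,0,0],[0,0,0,0.0125,0,0,0],[0,0,0,0.0125,0,0,0]]]}}

```text
clock: 5.0
tcp_pos: [0.6188, 0.0852, 0.0609]
orientation: [0.528, -0.471, 0.527, 0.47]
wrist_force: [-4.6, -0.9, 13.1]
finger_gap: 0.0004
```

Run:
```python
from h import *
show()
p,d=env.read_camera("scene"); cv2.imwrite("pics/s3.png",cv2.resize(p[140:340,250:450,::-1],None,fx=3,fy=3))
```

```text
t 5.0 q [ 0.009  0.512 -0.113  0.944 -0.     0.122] stand xyz [0.0807 0.0079 0.0609] yaw 83.48 F [-4.61 -0.92 13.1 ] gap 0.0004 tilt -1.0
```

View pics/s3.png

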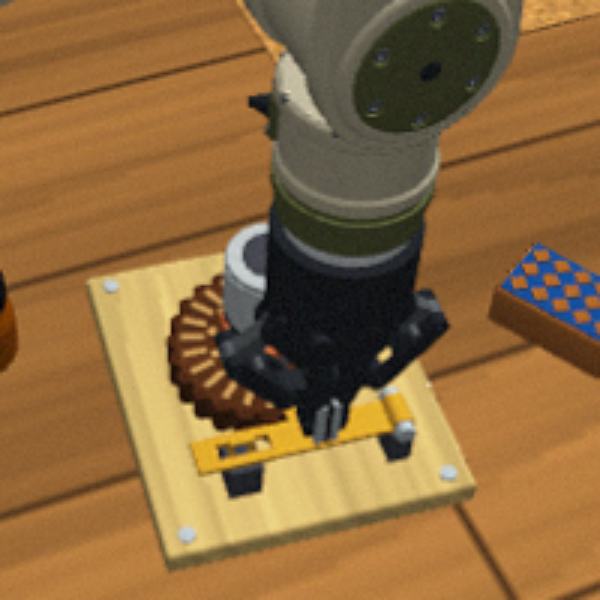

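Emit:
{"method": "step_arm", "body": {"moves": [[[0,0,0,-0.05,0,0,0],[0,0,0,-0.1,0,0,0],[0,0,0,-0.12,0,0,0.5],[0,0,0,-0.12,0,0,1],[0,0,0,-0.12,0,0,1]]]}}

```text
clock: 5.55
tcp_pos: [0.6189, 0.0854, 0.1813]
orientation: [0.528, -0.472, 0.527, 0.47]
wrist_force: [0.1, 0.1, -0.2]
finger_gap: 0.043
```

Run:
```python
from h import *
show(); print(rel(0,0,.18,83.5),rel(0,0,.094,83.5))
```

```text
t 5.55 q [ 0.009  0.429  0.066  1.204 -0.     0.122] stand xyz [0.0807 0.0081 0.1813] yaw 83.48 F [ 0.1   0.14 -0.21] gap 0.043 tilt -1.0
[-0.0003  0.0002  0.0032  0.0011  0.0807 -0.0081] [-0.0003  0.0002  0.0032  0.0871  0.081  -0.0081]
```

Emit:
{"method": "step_arm", "body": {"moves": [[[0,0,0.003,0,0.0408,-0.004,1],[0,0,0.003,0,0.0807,-0.0081,1],[0,0,0.003,0,0.0807,-0.0081,1],[0,0,0.003,0,0.0807,-0.0081,1]]]}}

```text
clock: 5.95
tcp_pos: [0.5361, 0.0866, 0.1795]
orientation: [0.527, -0.47, 0.528, 0.472]
wrist_force: [0.4, 0.3, 0.2]
finger_gap: 0.0855
```

Run:
```python
from h import *
show(); print(rel(0,0,.094,83.5))
p,d=env.read_camera("scene"); cv2.imwrite("pics/s4.png",cv2.resize(p[140:340,250:450,::-1],None,fx=3,fy=3))
S=tost(cloud("scene",d)); m=(d.ravel()>0)&(S[:,2]>.035)&(S[:,2]<.08)&(abs(S[:,0]-.08)<.012)&(S[:,1]<.05)&(S[:,1]>-.075)
print(np.polyfit(S[m,1],S[m,2],1),m.sum(),np.median(S[m,2]))
```

```text
t 5.95 q [ 0.012  0.28  -0.155  1.138  0.     0.126] stand xyz [-1.700e-03 -1.000e-04  1.795e-01] yaw 83.5 F [0.44 0.28 0.21] gap 0.0855 tilt -1.0
[-0.     -0.0001 -0.0027  0.0855 -0.0019  0.0001]
[0.00930858 0.04832017] 792 0.04850647363964417
```

View pics/s4.png

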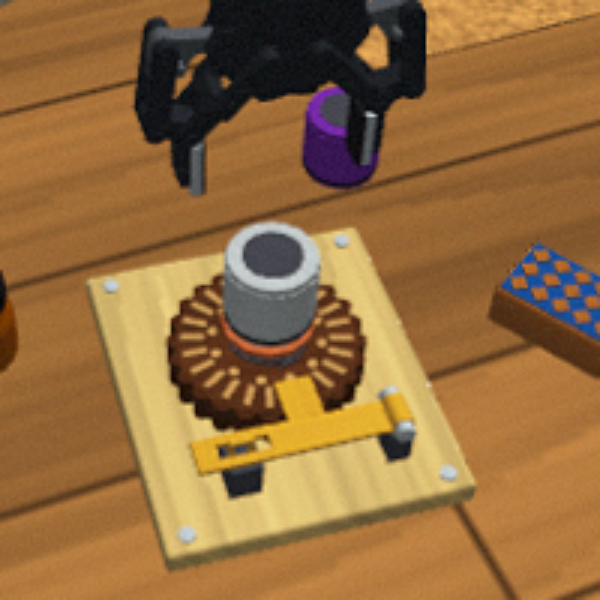

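Emit:
{"method": "step_arm", "body": {"moves": [[[0,0,-0.002,0.03,-0.0018,0,1],[0,0,-0.002,0.06,-0.0018,0,1],[0,0,-0.002,0.0855,-0.0018,0,1],[0,0,-0.002,0.0855,-0.0018,0,1],[0,0,-0.002,0.0855,-0.0018,0,0],[0,0,-0.002,0.0855,-0.0018,0,0],[0,0,-0.002,0.0855,-0.0018,0,0],[0,0,-0.002,0.0855,-0.0018,0,0],[0,0,-0.002,0.0855,-0.0018,0,0]]], "force": 40}}

```text
clock: 6.9
tcp_pos: [0.5412, 0.0862, 0.0963]
orientation: [0.529, -0.472, 0.526, 0.469]
wrist_force: [2.2, -0.4, 4.8]
finger_gap: 0.055
```

Run:
```python
from h import *
show()
p,d=env.read_camera("scene"); cv2.imwrite("pics/s5.png",cv2.resize(p[140:340,250:450,::-1],None,fx=3,fy=3))
```

```text
t 6.9 q [ 0.012  0.345 -0.281  0.939 -0.     0.125] stand xyz [0.0034 0.0001 0.0963] yaw 83.48 F [ 2.16 -0.38  4.81] gap 0.055 tilt -1.0
```

View pics/s5.png

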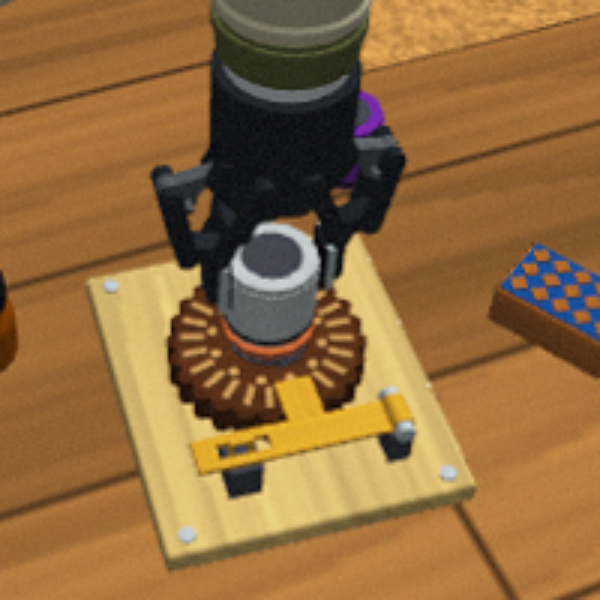

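Emit:
{"method": "step_arm", "body": {"moves": [[[0,0,0,0.002,0.0034,0,1],[0,0,0,0.002,0.0034,0,1],[0,0,0,0.002,0.0034,0,1],[0,0,0,0.002,0.0034,0,1]]]}}

```text
clock: 7.35
tcp_pos: [0.5373, 0.0867, 0.0939]
orientation: [0.529, -0.472, 0.526, 0.47]
wrist_force: [0.6, -0.1, 1.0]
finger_gap: 0.0854
```

Run:
```python
from h import *
show()
```

```text
t 7.35 q [ 0.013  0.342 -0.293  0.931 -0.     0.126] stand xyz [-0.0005  0.0001  0.0939] yaw 83.49 F [ 0.56 -0.15  0.98] gap 0.0854 tilt -1.0
```

Emit:
{"method": "step_arm", "body": {"moves": [[[0,0,-0.003,0,-0.0005,0,0],[0,0,-0.003,0,-0.0005,0,0],[0,0,-0.003,0,-0.0005,0,0],[0,0,-0.003,0,-0.0005,0,0],[0,0,-0.003,0,-0.0005,0,0]]], "force": 40}}

```text
clock: 7.85
tcp_pos: [0.5378, 0.0866, 0.094]
orientation: [0.529, -0.473, 0.526, 0.469]
wrist_force: [-1.9, -0.3, 2.3]
finger_gap: 0.0551
```

Run:
```python
from h import *
show()
```

```text
t 7.85 q [ 0.013  0.34  -0.295  0.928 -0.001  0.126] stand xyz [-0.     0.     0.094] yaw 83.49 F [-1.87 -0.29  2.32] gap 0.0551 tilt -1.0
```

Emit:
{"method": "step_arm", "body": {"moves": [[[0.1,0,0,0.001,0,0,0],[0.2,0,0,0.001,0,0,0],[0.3,0,0,0.001,0,0,0],[0.35,0,0,0.001,0,0,0],[0.35,0,0,0.001,0,0,0]]]}}

```text
clock: 8.35
tcp_pos: [0.5388, 0.0864, 0.0939]
orientation: [0.604, -0.374, 0.599, 0.37]
wrist_force: [0.4, -0.6, 5.9]
finger_gap: 0.0547
```

Run:
```python
from h import *
show();print(rel(0,0,.0925,83.5-20))
```

```text
t 8.35 q [ 0.012  0.34  -0.295  0.925 -0.001  0.476] stand xyz [0.001  0.0001 0.0939] yaw 63.42 F [ 0.38 -0.6   5.89] gap 0.0547 tilt -1.0
[-0.0014  0.0036  0.009   0.0014  0.0009 -0.0004]
```

Emit:
{"method": "step_arm", "body": {"moves": [[[0.03,0.004,0.009,0.0025,0.001,0,0],[0.07,0.004,0.009,0.0025,0.001,0,0],[0.07,0.004,0.009,0.0025,0.001,0,0]]]}}

```text
clock: 8.65
tcp_pos: [0.5394, 0.0862, 0.0935]
orientation: [0.615, -0.352, 0.613, 0.349]
wrist_force: [-2.1, -1.3, 14.1]
finger_gap: 0.0551
```

Run:
```python
from h import *
show();print(rel(0,0,.0925,83.5-24))
```

```text
t 8.65 q [ 0.012  0.346 -0.287  0.934 -0.002  0.546] stand xyz [ 0.0016 -0.0001  0.0935] yaw 59.42 F [-2.07 -1.3  14.08] gap 0.0551 tilt -1.0
[-0.0015  0.0004  0.0038  0.001   0.0015 -0.0006]
```

Emit:
{"method": "step_arm", "body": {"moves": [[[0.04,0,0.004,0.002,0.0015,-0.0005,0],[0.08,0,0.004,0.002,0.0015,-0.0005,0],[0.12,0,0.004,0.002,0.0015,-0.0005,0],[0.12,0,0.004,0.002,0.0015,-0.0005,0]]]}}

```text
clock: 9.05
tcp_pos: [0.539, 0.0862, 0.0932]
orientation: [0.635, -0.314, 0.633, 0.313]
wrist_force: [-0.6, -0.8, 11.5]
finger_gap: 0.0549
```

Run:
```python
from h import *
show();print(rel(0,0,.0925,83.5-31))
```

```text
t 9.05 q [ 0.012  0.346 -0.289  0.933 -0.     0.665] stand xyz [ 0.0012 -0.0001  0.0932] yaw 52.56 F [-0.64 -0.75 11.45] gap 0.0549 tilt -1.0
[ 0.0011  0.0019  0.0025  0.0007  0.0011 -0.0005]
```

Emit:
{"method": "step_arm", "body": {"moves": [[[0.04,0.002,0.003,0.002,0.001,-0.0005,0],[0.08,0.002,0.003,0.002,0.001,-0.0005,0],[0.12,0.002,0.003,0.002,0.001,-0.0005,0],[0.12,0.002,0.003,0.002,0.001,-0.0005,0]]]}}

```text
clock: 9.45
tcp_pos: [0.538, 0.0868, 0.0913]
orientation: [0.652, -0.274, 0.651, 0.275]
wrist_force: [0.3, 2.1, 2.6]
finger_gap: 0.0548
```

Run:
```python
from h import *
show();print(rel(0,0,.0925,83.5-38))
p,d=env.read_camera("scene"); cv2.imwrite("pics/s6.png",cv2.resize(p[140:340,250:450,::-1],None,fx=3,fy=3))
```

```text
t 9.45 q [ 0.012  0.349 -0.29   0.932  0.001  0.784] stand xyz [0.0002 0.0003 0.0913] yaw 45.75 F [0.28 2.12 2.58] gap 0.0548 tilt -1.0
[ 0.0043  0.001  -0.001  -0.0012 -0.0001 -0.0004]
```

View pics/s6.png

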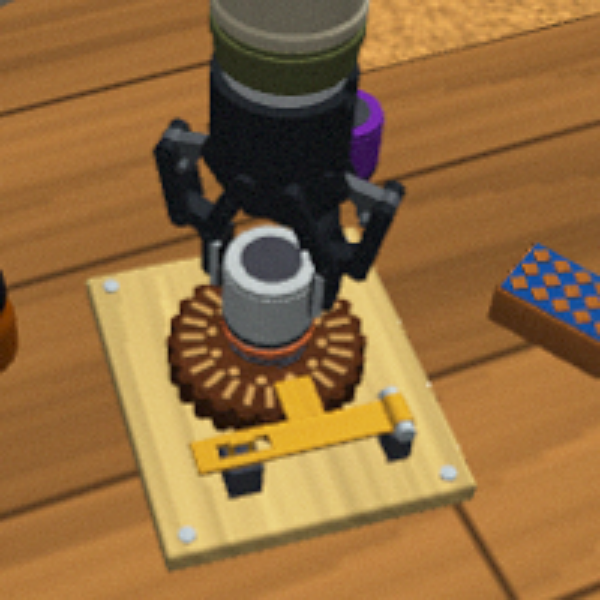

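Emit:
{"method": "step_arm", "body": {"moves": [[[0.03,0,0,0.003,0,0,0],[0.03,0,0,0.006,0,0,0],[0.03,0,0,0.008,0,0,0],[0.03,0,0,0.008,0,0,0]]], "force": 60}}

```text
clock: 9.9
tcp_pos: [0.5379, 0.0873, 0.0832]
orientation: [0.656, -0.265, 0.655, 0.266]
wrist_force: [-0.8, 3.1, 5.0]
finger_gap: 0.0542
```

Run:
```python
from h import *
show();print(env.get_state()["ft_torque"])
```

```text
t 9.9 q [ 0.012  0.356 -0.301  0.913  0.002  0.813] stand xyz [0.     0.0008 0.0832] yaw 44.14 F [-0.79  3.06  5.  ] gap 0.0542 tilt -1.0
[ 0.50117116  0.16325816 -0.0129924 ]
```

Emit:
{"method": "step_arm", "body": {"moves": [[[0,0,0,0.002,0,0,0],[0,0,0,0.003,0,0,0],[0,0,0,0.004,0,0,0],[0,0,0,0.004,0,0,0],[0,0,0,0.004,0,0,0]]]}}

```text
clock: 10.4
tcp_pos: [0.538, 0.0874, 0.0818]
orientation: [0.656, -0.266, 0.654, 0.266]
wrist_force: [-7.4, 1.4, 23.7]
finger_gap: 0.0545
```

Run:
```python
from h import *
show()
p,d=env.read_camera("scene"); cv2.imwrite("pics/s7.png",cv2.resize(p[140:340,250:450,::-1],None,fx=3,fy=3))
S=tost(cloud("scene",d)); m=(d.ravel()>0)&(np.hypot(S[:,0],S[:,1])<.016)&(S[:,2]>.08)&(S[:,2]<.125)
print(m.sum(),np.percentile(S[m,2],[10,50,90]),np.median(S[m],0))
```

```text
t 10.4 q [ 0.013  0.357 -0.304  0.908  0.002  0.812] stand xyz [0.0001 0.0009 0.0818] yaw 44.19 F [-7.38  1.36 23.73] gap 0.0545 tilt -1.0
198 [0.10199106 0.10316472 0.10428358] [ 7.46318184e-04 -6.42596997e-05  1.03164720e-01]
```

View pics/s7.png

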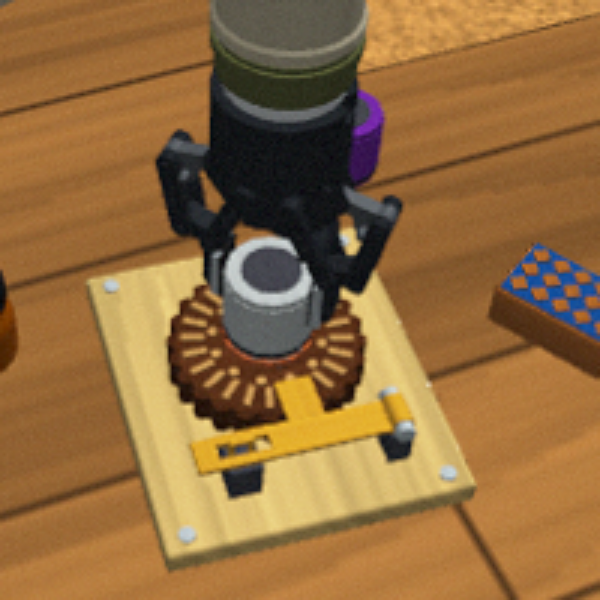

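Run:
```python
from h import *
for i in range(6): p,d=env.read_camera("scene")
show(); S=tost(cloud("scene",d)); m=(d.ravel()>0)&(S[:,2]>.035)&(S[:,2]<.08)&(abs(S[:,0]-.08)<.012)&(S[:,1]<.05)&(S[:,1]>-.075)
print("hasp slope",np.polyfit(S[m,1],S[m,2],1))
m=(d.ravel()>0)&(np.hypot(S[:,0],S[:,1])<.016)&(S[:,2]>.08)&(S[:,2]<.125); print("top",np.median(S[m,2]))
env.hand_in()
```

```text
t 10.75 q [ 0.013  0.357 -0.304  0.908  0.002  0.812] stand xyz [0.0001 0.0009 0.0818] yaw 44.2 F [-7.53  0.53 23.32] gap 0.0547 tilt -1.0
hasp slope [0.00654941 0.04829656]
top 0.10314865878706755
the job is handed in; nothing more can be done
```

I closed the hasp flat over its staple, then turned the collar clockwise until its keyways dropped over the pins. I then pushed it down to its stop and handed the job in at 10.75 s, still gripping it. The hand-in gave no verdict.

- **Hasp:** the depth picture showed a slope of about 0.007 rad, against a limit of 0.06 rad.
- **Keyways:** the collar dropped after between 31 and 38 degrees of turning, and I turned about 1.7 degrees further while pressing down.
- **Collar height:** the top came down from 115.0 to 103.1 mm in the scene camera, a drop of 11.9 mm where 12 mm was expected. The tool came down 12.2 mm and then met a hard stop.
- **Hold:** the wrist showed a steady 23 to 24 N upward with the grip set to 60 N. The tool stood within 1 mm of the spindle axis and did not move over the last 0.35 s before hand-in.
- **Not fully explained:** just before the stop the wrist force read 5 N, lower than the spring force I expected there (about 8 N). It rose to about 24 N at the stop.
- **Bystanders:** the arm was not driven near the small block, jar or brush. I did not measure their positions again at the end.
- **Regrip:** the first grip on the collar sat about 3 mm off centre, so I opened, re-centred and gripped again before turning.

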